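Change over the price-sticker trays

TASK

The pricing desk is changing from blue stickers to yellow, and only one of the two may be out at a time. Push the blue tray fully home, then hook a fingertip behind the lip of the yellow tray and draw it out along its rail as far as it goes, and leave it out. Only push and pull with the fingers: do not pinch a lip between them, and leave the green tray and everything else on the desk where they are.

Things in the scene. Friction and masses are not known exactly. Their poses are not given: they have to be found in the camera images.
- blue_lip (a point): Middle of the top edge of the blue tray's upright front lip, a blue panel 96 mm wide, 10 thick; the edge is 48 above the table, the tray's floor 13. Axes: x = level, from the lip into the housing (tray opens along -x), y = along the lip, z = up. Behind the lip lies an open-topped well, 60 long to the housing when shut (longer when open), 90 wide between side walls 29 above the table.
- blue_unit: The blue tray's fixed grey housing, 106 mm wide, 170 deep, top 66 above the table, a blue dot on it. Origin: under the lip's place when shut, 6 above the table; axes as the lip's; housing from x = 65 to 235. A sticker roll 68 across is fixed in the tray, 112 behind the lip. The three units stand 115 apart in a row, in any order, facing one way on a 6 thick plywood board.
- blue_tray (a joint): How far the blue tray is drawn out along its rail, in m: 0 = fully home, 0.100 = against its end stop. The rail drags with about 2 N; the tray stays where it is left.
- yellow_lip (a point): Middle of the top edge of the yellow tray's upright front lip, a yellow panel 96 mm wide, 10 thick; the edge is 48 above the table, the tray's floor 13. Axes: x = level, from the lip into the housing (tray opens along -x), y = along the lip, z = up. Behind the lip lies an open-topped well, 60 long to the housing when shut (longer when open), 90 wide between side walls 29 above the table.
- yellow_unit: The yellow tray's fixed grey housing, 106 mm wide, 170 deep, top 66 above the table, a yellow dot on it. Origin: under the lip's place when shut, 6 above the table; axes as the lip's; housing from x = 65 to 235. A sticker roll 68 across is fixed in the tray, 112 behind the lip. The three units stand 115 apart in a row, in any order, facing one way on a 6 thick plywood board.
- yellow_tray (a joint): How far the yellow tray is drawn out along its rail, in m: 0 = fully home, 0.100 = against its end stop. The rail drags with about 2 N; the tray stays where it is left.
- green_lip (a point): Middle of the top edge of the green tray's upright front lip, a green panel 96 mm wide, 10 thick; the edge is 48 above the table, the tray's floor 13. Axes: x = level, from the lip into the housing (tray opens along -x), y = along the lip, z = up. Behind the lip lies an open-topped well, 60 long to the housing when shut (longer when open), 90 wide between side walls 29 above the table.
- green_unit: The green tray's fixed grey housing, 106 mm wide, 170 deep, top 66 above the table, a green dot on it. Origin: under the lip's place when shut, 6 above the table; axes as the lip's; housing from x = 65 to 235. A sticker roll 68 across is fixed in the tray, 112 behind the lip. The three units stand 115 apart in a row, in any order, facing one way on a 6 thick plywood board.
- green_tray (a joint): How far the green tray is drawn out along its rail, in m: 0 = fully home, 0.100 = against its end stop. The rail drags with about 2 N; the tray stays where it is left.
- roll_a: Bystander: loose orange sticker roll, 60 across, 14 high, with a 26 hole, lying flat on top of the yellow tray's housing, about 120 behind the lip's shut place. Sizes in mm. Origin: centre of its underside.
- case: Bystander: one loose black disc case with a red cover, 124 x 142 x 10, flat on the table to the right. Sizes in mm. Origin: centre of its underside.
- cds: Bystander: stack of five disc cases, 124 x 142 x 50, on the table right of the trays. Sizes in mm. Origin: centre of its underside.
- bottle: Bystander: clear bottle, 64 across, 200 high, standing right of the trays. Sizes in mm. Origin: centre of its underside.
- mug: Bystander: blue mug, 80 across, 90 high, standing left of the trays. Sizes in mm. Origin: centre of its underside.
- brush: Bystander: record brush with wooden back, 35 x 110 x 30, lying on the table between robot and trays. Sizes in mm. Origin: centre of its underside.
- roll_b: Bystander: loose white sticker roll, 68 across, 26 high, lying flat on the table between robot and trays. Sizes in mm. Origin: centre of its underside.

How it is judged:
By the outcome, as a careful person would: the job done as asked, in the order asked, and still so for the second after the job is handed in, with the robot touching nothing.
It also fails if it takes over 38 s, if anything falls off the work surface, if the arm or the gripper's body presses on something with over 40 N, if the wrist force passes 120 N, or if a joint passes its speed limit or range.

ROBOT

A 6-joint arm with a two-finger parallel gripper is mounted at the origin on the work surface. World frame = base frame: x ahead of the robot, y to its left, z up, the work surface at z = 0. Lengths are in mm, angles in rad, forces in N, time in s.
With the tool pointing down it reaches from about 300 to 775 mm from the base axis. Payload 14.6 kg.
Tool frame: the origin (TCP) lies midway between the tips of the shut fingers; the grasp point (between the pads) lies 19 mm behind it (manip.hold_point_z is the distance from the TCP to the grasp point, in mm); z points along the fingers, y is the direction in which the jaws open and shut (so a half turn about z gives the same grasp; the last joint's range is limited). The gripper opens to 94 mm and grips with 3 to 60 N. Pads are 16 mm wide; open, the fingers measure 119 mm over their backs; the gripper's body (75 mm by 177 mm) begins 78 mm behind the grasp point.
Start: joints at [-1.236, 0.3, 1.521, -0, 1.321, -0.067], TCP at [215.084, -506.19, 205.446] pointing down, gripper open.
Joint ranges: [-3.03, 3.03], [-0.79, 2.21], [0.23, 2.52], [-1.04, 4.18], [0, 3.07], [-2.55, 2.55]. Speed limits (rad/s): [2.22, 2.22, 2.57, 3.14, 3.14, 3.14].

INTERFACE

Orientations are given as [roll, pitch, yaw] about the fixed x, y, z axes, in that order (R = Rz(yaw) Ry(pitch) Rx(roll)).
In Python, from cell import manip gives the robot as it stands.
- The arm moves only by the shell command python3 -m crank 'ROWS' [OPENING] [FORCE]. ROWS is JSON, a list of rows, each an object with "offset": the shift along the world's x, y, z in m, a list of three; "spin": the turn about the world's z in degrees. In form: [{"offset": [dx, dy, dz], "spin": spin}, ...]. A call has exactly 8 rows; each row is the pose to reach, as a shift and turn from the pose measured when the call began; what a row does not reach only later rows make up. A row lasts 1/12 s, in which the tool goes at most 41.7 mm and 7.16 degrees, less where a joint would pass 70% of its speed; a pose out of reach is approached as far as the arm can. A call with a gripper value outside its range is refused whole. OPENING is the opening, from 0 (shut) to 1 (fully open), set as the call begins (- or left out, the last holds). The fingers move at their own pace and stop on an object; FORCE is the grip in N (left out, the last holds). Time passes only in rows, so rows that repeat a pose let the fingers close, or fill a call up. It gives the time, the measured TCP pose, the force and the opening at its end, in the units of the state.
- manip.read_state(): the state, without advancing time (a new reading comes with each control period).
- manip.camera(name): name is "scene" or "top"; returns a dict with "pixels" (400x640x3 uint8, red, green, blue), "fx", "fy", "cx", "cy" (pixels), "extrinsics" (4x4, takes a point from world to camera coordinates). Camera axes: x right, y down, z forward; pixel columns grow to the right and rows downward; lengths in mm; the calibration is good to about 2 mm. A picture is of the moment at which its call begins. There is no depth.
- manip.sign_off(): hands the job in, once; it reports no verdict.
Trained networks look in a picture, given as the dict that the camera call returned (one of the last four; its "shot" number tells which), for a name from the list of things; names that differ only in an ending like _2 or _b are one class to them, and where a whole thing is asked for, a point or a joint stands for the part that bears it (a point fixed in the world has none). Each returns a list of dicts, best first, with "conf" (0 to 1); they miss things now and then, are a little off and sometimes report something else, mostly with a low value. They report only what shows in the picture. A call takes as long as a camera call.
- manip.search_frame(picture, name): "location" ([x, y, z] in mm, in world coordinates, good to about 4 mm: the middle of the surface that is visible of it).
- manip.masks_of(picture, name): "mask" (400x640 bool, what is visible of it).
The state is a dict: "clock": time; "joints": joint angles; "qd": joint speeds; "effort": joint torques, N m; "eef_pos": TCP position; "eef_rot": TCP orientation; "wrist_force": force on the tool from outside, world axes, zero at the start; "moment": the same for the moment, N m; "finger_gap": finger opening in mm.
Only numpy, scipy, OpenCV 4.12 (cv2) and the standard library are available. Lean on these libraries where they do the work, as an engineer would, in place of code of your own. Each camera call takes 0.05 s, during which the arm holds its last target. There are 200 camera calls.

## Working session

There is one attempt and no reset: what is moved stays moved. The work goes in short steps, Python scripts to look and compute and a shell command to move; the robot and the scene stay as the last step left them, time stands still between calls to the robot, and variables do not carry over. Pictures are saved under pics/ and viewed, about 8 in all and at most 12, crops included, and the job is handed in when it is done.

```bash
mkdir -p pics; ls; python3 - <<'E'
from cell import manip
import cv2,numpy as np
print(manip.read_state())
for n in("top","scene"):
    p=manip.camera(n); cv2.imwrite(f"pics/{n}0.png",p["pixels"][:,:,::-1])
    for k in("blue_lip","yellow_lip","green_lip","blue_unit","yellow_unit","green_unit","roll_a","brush","roll_b","mug","bottle"):
        print(n,k,[(np.round(d["location"]).tolist(),round(d["conf"],2)) for d in manip.search_frame(p,k)[:2]])
E
```

```text
pics
{'clock': 0.0, 'joints': array([-1.23560549e+00,  3.00485323e-01,  1.52161048e+00,  2.34878105e-05,
        1.32068979e+00, -6.65914384e-02]), 'qd': array([-0.00044494,  0.00241948,  0.00041259,  0.00055442,  0.00018835,
       -0.00025262]), 'effort': array([-2.36670840e-04, -5.31808877e+01, -3.52735412e+01,  7.08030956e-02,
        2.44483317e-02, -9.98908945e-05]), 'eef_pos': array([ 215.00006389, -505.93990094,  204.86609084]), 'eef_rot': array([-3.14040387e+00, -1.02080735e-04,  4.01776391e-01]), 'wrist_force': array([-0.58224113,  0.31888134,  1.29742693]), 'moment': array([ 0.01010394, -0.05139825, -0.01336572]), 'finger_gap': 94.0945008730386}
top blue_lip [([638.0, -64.0, 18.0], 0.7)]
top yellow_lip [([672.0, -182.0, 11.0], 0.71)]
top green_lip [([671.0, 52.0, 11.0], 0.93)]
top blue_unit [([716.0, -62.0, 65.0], 0.63), ([653.0, -452.0, 48.0], 0.29)]
top yellow_unit [([735.0, -181.0, 66.0], 0.7), ([672.0, -181.0, 16.0], 0.15)]
top green_unit [([742.0, 50.0, 66.0], 0.97)]
top roll_a [([366.0, 190.0, 27.0], 0.78), ([754.0, -170.0, 78.0], 0.49)]
top brush []
top roll_b [([366.0, 190.0, 27.0], 0.78), ([754.0, -170.0, 78.0], 0.49)]
top mug [([407.0, 380.0, 35.0], 0.67)]
top bottle [([441.0, -376.0, 132.0], 0.77)]
scene blue_lip []
scene yellow_lip [([635.0, -185.0, 19.0], 0.92)]
scene green_lip [([638.0, 47.0, 25.0], 0.57), ([381.0, -142.0, 28.0], 0.34)]
scene blue_unit [([763.0, -62.0, 62.0], 0.94)]
scene yellow_unit [([799.0, -189.0, 66.0], 0.75), ([683.0, -465.0, 49.0], 0.36)]
scene green_unit [([789.0, 48.0, 63.0], 0.63)]
scene roll_a [([760.0, -172.0, 74.0], 0.74), ([388.0, 184.0, 28.0], 0.48)]
scene brush [([381.0, -142.0, 31.0], 0.57)]
scene roll_b [([760.0, -172.0, 74.0], 0.74), ([388.0, 184.0, 28.0], 0.48)]
scene mug [([418.0, 360.0, 61.0], 0.75)]
scene bottle [([471.0, -390.0, 106.0], 0.75)]
```

View pics/top0.png

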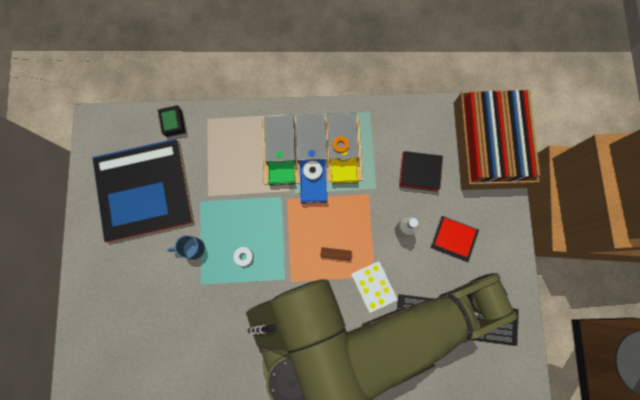

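View pics/scene0.png

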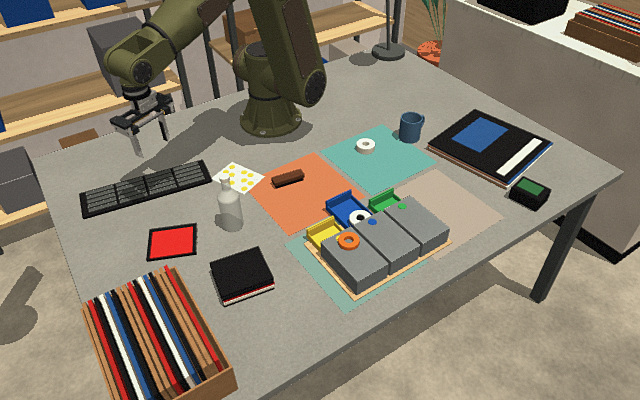

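The top view shows green (281,173), blue drawn out (313,185) and yellow (345,172), with the orange roll at (341,145) on the yellow housing. The scene view, taken from behind, agrees. I'll zoom in and measure next.

```bash
cat > h.py <<'E'
from cell import manip
import cv2,numpy as np
def ray(p,u,v,z):
    T=p["extrinsics"];R=T[:3,:3];c=-R.T@T[:3,3]
    d=R.T@np.array([(u-p["cx"])/p["fx"],(v-p["cy"])/p["fy"],1.])
    return (c+d*(z-c[2])/d[2])[:2]
def pix(p,x):
    q=p["extrinsics"]@np.array([*x,1.]);return np.array([p["fx"]*q[0]/q[2]+p["cx"],p["fy"]*q[1]/q[2]+p["cy"]])
E
python3 - <<'E'
from h import *
p=manip.camera("top");T=p["extrinsics"];print("cam",np.round(-T[:3,:3].T@T[:3,3]),p["fx"])
I=p["pixels"][:,:,::-1]
cv2.imwrite("pics/crop.png",cv2.resize(I[105:211,255:377],None,fx=6,fy=5.6,interpolation=cv2.INTER_CUBIC))
hsv=cv2.cvtColor(np.ascontiguousarray(I),cv2.COLOR_BGR2HSV)
for n in("green","blue","yellow"):
    for part in("_lip","_unit"):
        r=manip.masks_of(p,n+part)
        if not r: print(n,part,"none");continue
        m=r[0]["mask"];v,u=np.nonzero(m)
        box=cv2.minAreaRect(np.c_[u,v].astype(np.float32))
        z=66 if part=="_unit" else 48
        print(n,part,round(r[0]["conf"],2),u.min(),u.max(),v.min(),v.max(),[np.round(ray(p,*c,z)).tolist() for c in cv2.boxPoints(box)])
s=manip.camera("scene");T=s["extrinsics"];print("scenecam",np.round(-T[:3,:3].T@T[:3,3]),s["fx"])
cv2.imwrite("pics/crops.png",cv2.resize(s["pixels"][180:300,280:460,::-1],None,fx=4.4,fy=4.4,interpolation=cv2.INTER_CUBIC))
E
```

```text
cam [ 267. -107. 1569.] 435.02992868234566
green _lip 0.69 267 296 160 185 [[706.0, 104.0], [708.0, -3.0], [618.0, -6.0], [616.0, 100.0]]
green _unit 0.76 264 295 116 185 [[871.0, 109.0], [870.0, -2.0], [611.0, -4.0], [611.0, 103.0]]
blue _lip 0.79 299 326 159 202 [[710.0, -15.0], [710.0, -110.0], [552.0, -111.0], [551.0, -17.0]]
blue _unit 0.8 296 326 114 203 [[873.0, -6.0], [874.0, -113.0], [543.0, -115.0], [543.0, -12.0]]
yellow _lip 0.94 331 357 158 184 [[711.0, -131.0], [708.0, -225.0], [611.0, -221.0], [614.0, -128.0]]
yellow _unit 0.74 327 358 112 184 [[877.0, -119.0], [880.0, -227.0], [612.0, -231.0], [608.0, -126.0]]
scenecam [1482. -728. 1082.] 485.9987398910855
```

View pics/crop.png

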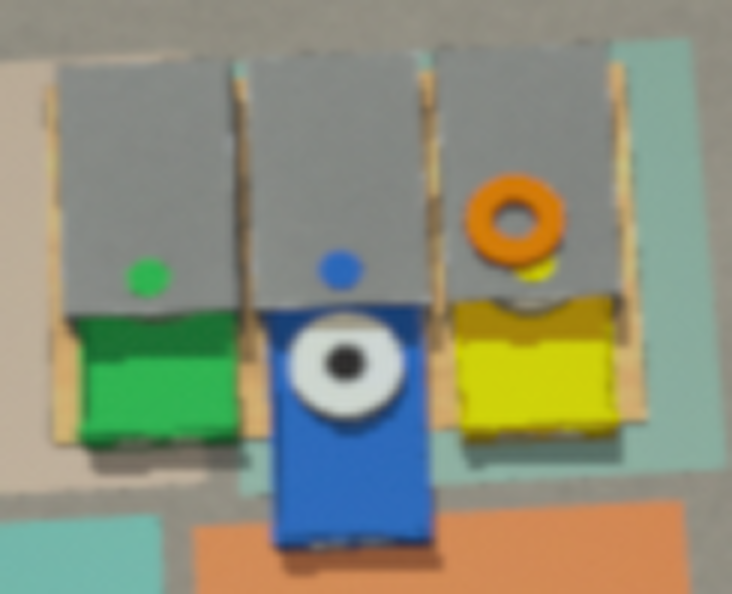

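View pics/crops.png

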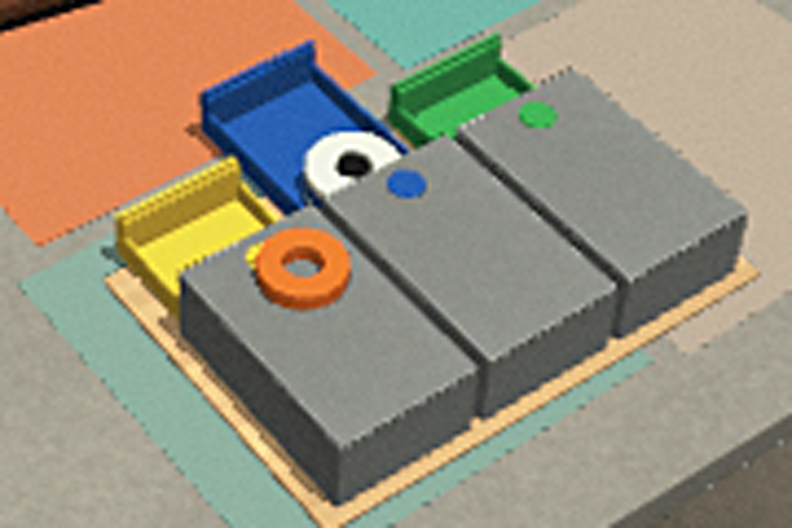

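```bash
cat > fit.py <<'E'
from h import *
from scipy.optimize import least_squares
t=manip.camera("top");s=manip.camera("scene")
Y={"g":115,"b":0,"y":-115}
# local x,y(rel. unit),z ; pixel crop
top=[("g",65,53,68,317),("g",65,-53,240,309),("g",235,53,58,65),("g",235,-53,232,58),
("b",65,53,252,308),("b",65,-53,430,303),("y",65,53,440,300),("y",65,-53,616,295),("y",235,-53,611,44),("y",235,53,434,50)]
sc=[("g",235,53,746,215),("g",65,53,572,68),("g",65,-53,462,130),("g",235,-53,628,278),("b",235,53,614,290),("b",235,-53,487,362),("b",65,-53,328,195),
("y",65,-53,182,275),("y",65,53,312,208),("y",235,53,475,372),("y",235,-53,340,445)]
O=[(t,u,(x,y,66),(255+cx/6,105+cy/5.6)) for u,x,y,cx,cy in top]
P=[(s,u,(x,y,66),(280+cx/4.4,180+cy/4.4)) for u,x,y,cx,cy in sc]
def w(q,u,l):
    c,n=np.cos(q[2]),np.sin(q[2]);x,y=l[0],l[1]+Y[u];return (q[0]+c*x-n*y,q[1]+n*x+c*y,l[2])
for nm,D in(("top",O),("scene",P),("both",O+P)):
    f=lambda q:np.concatenate([pix(c,w(q,u,l))-uv for c,u,l,uv in D])
    r=least_squares(f,[640,-63,0.]);q=r.x;print(nm,np.round(q,3),"rms px",np.sqrt(np.mean(r.fun**2)).round(2))
print({u:np.round(w(q,u,(0,0,48)),1).tolist() for u in Y})
# lip top back edge in scene / tray opening
for u,ends in{"g":((498,36),(390,85)),"b":((313,43),(202,95)),"y":((238,160),(118,213))}.items():
    for e,yy in zip(ends,(48,-48)):
        g=ray(s,280+e[0]/4.4,180+e[1]/4.4,48)-np.array(w(q,u,(0,0,0))[:2]);c,n=np.cos(q[2]),np.sin(q[2])
        print(u,"corner local",np.round([c*g[0]+n*g[1],-n*g[0]+c*g[1]],1),"expect y",yy)
E
python3 fit.py
```

```text
top [ 6.3669e+02 -6.3395e+01  9.0000e-03] rms px 0.49
scene [ 6.43047e+02 -6.07270e+01  6.00000e-03] rms px 0.75
both [ 6.40636e+02 -6.16590e+01  9.00000e-03] rms px 0.95
{'g': [639.6, 53.3, 48.0], 'b': [640.6, -61.7, 48.0], 'y': [641.7, -176.7, 48.0]}
g corner local [-3.9 47.2] expect y 48
g corner local [ -7.5 -49.7] expect y -48
b corner local [-74.6  47.3] expect y 48
b corner local [-75.2 -50.1] expect y -48
y corner local [-7.6 48.2] expect y 48
y corner local [-12.4 -46.6] expect y -48
```

The fit closes: housings match to about 1 px, and the shut lips sit at x≈640. The blue lip is out about 70 mm at x≈570, y≈-62, and the yellow is at y≈-177. Yaw is about 0.5°. Next I shut the fingers, square the tool and go in front of blue, clear of the bottle.

```bash
python3 -m crank '[{"offset":[0.01,0.03,0.01],"spin":-4},{"offset":[0.02,0.07,0.03],"spin":-8},{"offset":[0.03,0.11,0.05],"spin":-12},{"offset":[0.04,0.15,0.05],"spin":-16},{"offset":[0.05,0.19,0.05],"spin":-20},{"offset":[0.05,0.23,0.05],"spin":-23},{"offset":[0.05,0.27,0.05],"spin":-23},{"offset":[0.05,0.29,0.05],"spin":-23}]' 0 20
python3 -m crank '[{"offset":[0.03,0.02,0],"spin":0},{"offset":[0.06,0.04,0],"spin":0},{"offset":[0.09,0.06,0],"spin":0},{"offset":[0.12,0.08,0],"spin":0},{"offset":[0.15,0.10,0],"spin":0},{"offset":[0.18,0.12,0],"spin":0},{"offset":[0.21,0.14,0],"spin":0},{"offset":[0.24,0.15,0],"spin":0}]'
```

```text
clock: 2.37
eef_pos: [264.7, -213.2, 255.5]
eef_rot: [3.141, -0.001, 0.001]
wrist_force: [1.0, -0.7, -0.5]
finger_gap: 43.9
clock: 3.03
eef_pos: [506.0, -60.9, 255.6]
eef_rot: [3.142, -0.001, 0.002]
wrist_force: [-0.5, -0.3, 1.3]
finger_gap: 0.4
```

```bash
python3 -m crank '[{"offset":[0.01,0,-0.03],"spin":0},{"offset":[0.01,0,-0.07],"spin":0},{"offset":[0.01,0,-0.11],"spin":0},{"offset":[0.01,0,-0.15],"spin":0},{"offset":[0.01,0,-0.19],"spin":0},{"offset":[0.01,0,-0.21],"spin":0},{"offset":[0.01,0,-0.225],"spin":0},{"offset":[0.01,0,-0.225],"spin":0}]'
python3 -m crank '[{"offset":[0.01,0,0],"spin":0},{"offset":[0.02,0,0],"spin":0},{"offset":[0.03,0,0],"spin":0},{"offset":[0.04,0,0],"spin":0},{"offset":[0.05,0,0],"spin":0},{"offset":[0.06,0,0],"spin":0},{"offset":[0.07,0,0],"spin":0},{"offset":[0.08,0,0],"spin":0}]'
```

```text
clock: 3.7
eef_pos: [514.4, -60.7, 27.6]
eef_rot: [-3.141, 0.004, 0.002]
wrist_force: [-0.6, 0.4, -0.4]
finger_gap: 0.5
clock: 4.37
eef_pos: [594.9, -60.4, 28.8]
eef_rot: [-3.14, 0.004, 0.003]
wrist_force: [-3.4, 2.0, 0.5]
finger_gap: 0.3
```

```bash
python3 -m crank '[{"offset":[0.004,0,0],"spin":0},{"offset":[0.008,0,0],"spin":0},{"offset":[0.012,0,0],"spin":0},{"offset":[0.015,0,0],"spin":0},{"offset":[0.018,0,0],"spin":0},{"offset":[0.021,0,0],"spin":0},{"offset":[0.024,0,0],"spin":0},{"offset":[0.024,0,0],"spin":0}]'
python3 -m crank '[{"offset":[0.001,0,0],"spin":0},{"offset":[0.002,0,0],"spin":0},{"offset":[0.003,0,0],"spin":0},{"offset":[0.004,0,0],"spin":0},{"offset":[0.005,0,0],"spin":0},{"offset":[0.006,0,0],"spin":0},{"offset":[0.006,0,0],"spin":0},{"offset":[0.006,0,0],"spin":0}]'
```

```text
clock: 5.03
eef_pos: [619.4, -60.5, 28.8]
eef_rot: [-3.141, 0.003, 0.003]
wrist_force: [-0.5, 0.2, 0.3]
finger_gap: 0.4
clock: 5.7
eef_pos: [624.8, -60.4, 28.8]
eef_rot: [-3.14, 0.005, 0.003]
wrist_force: [-7.4, 1.1, 3.1]
finger_gap: 0.4
```

```bash
python3 -m crank '[{"offset":[0.001,0,0],"spin":0},{"offset":[0.002,0,0],"spin":0},{"offset":[0.002,0,0],"spin":0},{"offset":[0.003,0,0],"spin":0},{"offset":[0.003,0,0],"spin":0},{"offset":[0.003,0,0],"spin":0},{"offset":[0.003,0,0],"spin":0},{"offset":[0.003,0,0],"spin":0}]'
```

```text
clock: 6.37
eef_pos: [625.0, -60.4, 28.8]
eef_rot: [-3.14, 0.013, 0.003]
wrist_force: [-27.4, 0.3, 16.4]
finger_gap: 0.5
```

The blue tray is against its stop: no advance under 27 N, and the lip comes to x≈638. I back off, rise and go over the yellow well.

```bash
python3 -m crank '[{"offset":[-0.015,0,0],"spin":0},{"offset":[-0.03,0,0],"spin":0},{"offset":[-0.03,0,0.03],"spin":0},{"offset":[-0.03,0,0.07],"spin":0},{"offset":[-0.03,0,0.10],"spin":0},{"offset":[-0.03,-0.03,0.11],"spin":0},{"offset":[-0.03,-0.07,0.11],"spin":0},{"offset":[-0.03,-0.10,0.11],"spin":0}]'
python3 -m crank '[{"offset":[0.02,-0.01,0],"spin":0},{"offset":[0.05,-0.017,0],"spin":0},{"offset":[0.072,-0.017,0],"spin":0},{"offset":[0.072,-0.017,0],"spin":0},{"offset":[0.072,-0.017,0],"spin":0},{"offset":[0.072,-0.017,0],"spin":0},{"offset":[0.072,-0.017,0],"spin":0},{"offset":[0.072,-0.017,0],"spin":0}]'
python3 - <<'E'
from h import *
t=manip.camera("top");s=manip.camera("scene")
a=cv2.resize(t["pixels"][105:211,255:377,::-1],None,fx=5.5,fy=5.5,interpolation=cv2.INTER_CUBIC)
b=cv2.resize(s["pixels"][160:300,280:460,::-1],None,fx=4.2,fy=4.2,interpolation=cv2.INTER_CUBIC)
cv2.imwrite("pics/b.png",b);cv2.imwrite("pics/a.png",a)
E
```

```text
clock: 7.03
eef_pos: [595.5, -162.4, 140.3]
eef_rot: [-3.141, 0.01, 0.003]
wrist_force: [0.1, 0.0, -0.6]
finger_gap: 0.9
clock: 7.7
eef_pos: [667.1, -179.4, 140.8]
eef_rot: [-3.141, 0.009, 0.003]
wrist_force: [0.3, 0.2, 0.6]
finger_gap: 0.5
```

View pics/b.png

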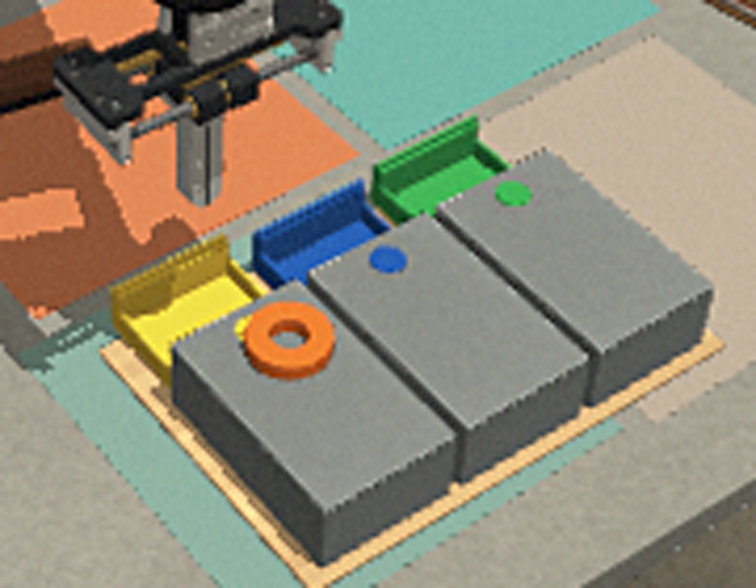

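The blue lip (315,220) is now in line with green (430,155) and yellow (175,270). The fingers hang above the yellow well and the orange roll hasn't moved. Now I lower into the well and draw back.

```bash
python3 -m crank '[{"offset":[0,0.002,-0.02],"spin":0},{"offset":[0,0.002,-0.04],"spin":0},{"offset":[0,0.002,-0.06],"spin":0},{"offset":[0,0.002,-0.08],"spin":0},{"offset":[0,0.002,-0.095],"spin":0},{"offset":[0,0.002,-0.108],"spin":0},{"offset":[0,0.002,-0.115],"spin":0},{"offset":[0,0.002,-0.115],"spin":0}]'
python3 -m crank '[{"offset":[-0.005,0,0],"spin":0},{"offset":[-0.01,0,0],"spin":0},{"offset":[-0.015,0,0],"spin":0},{"offset":[-0.02,0,0],"spin":0},{"offset":[-0.025,0,0],"spin":0},{"offset":[-0.03,0,0],"spin":0},{"offset":[-0.035,0,0],"spin":0},{"offset":[-0.04,0,0],"spin":0}]'
```

```text
clock: 8.47
eef_pos: [666.6, -177.3, 24.4]
eef_rot: [-3.141, 0.011, 0.003]
wrist_force: [-0.7, 0.1, -0.1]
finger_gap: 0.5
clock: 9.13
eef_pos: [626.4, -177.4, 24.8]
eef_rot: [-3.141, 0.01, 0.003]
wrist_force: [1.8, -1.0, 1.0]
finger_gap: 0.6
```

```bash
python3 -m crank '[{"offset":[-0.01,0,0],"spin":0},{"offset":[-0.02,0,0],"spin":0},{"offset":[-0.03,0,0],"spin":0},{"offset":[-0.04,0,0],"spin":0},{"offset":[-0.05,0,0],"spin":0},{"offset":[-0.058,0,0],"spin":0},{"offset":[-0.064,0,0],"spin":0},{"offset":[-0.066,0,0],"spin":0}]'
python3 -m crank '[{"offset":[-0.001,0,0],"spin":0},{"offset":[-0.003,0,0],"spin":0},{"offset":[-0.004,0,0],"spin":0},{"offset":[-0.006,0,0],"spin":0},{"offset":[-0.007,0,0],"spin":0},{"offset":[-0.008,0,0],"spin":0},{"offset":[-0.009,0,0],"spin":0},{"offset":[-0.010,0,0],"spin":0}]'
```

```text
clock: 9.8
eef_pos: [559.7, -177.4, 24.9]
eef_rot: [-3.141, 0.01, 0.003]
wrist_force: [3.4, -0.5, -0.9]
finger_gap: 0.5
clock: 10.47
eef_pos: [555.0, -177.5, 25.2]
eef_rot: [3.14, -0.003, 0.003]
wrist_force: [50.5, -1.2, -32.0]
finger_gap: 0.3
```

It stopped hard at x=555 (50 N on the fingertip), which is the end stop. I ease forward, lift clear and look.

```bash
python3 -m crank '[{"offset":[0.004,0,0],"spin":0},{"offset":[0.008,0,0],"spin":0},{"offset":[0.012,0,0],"spin":0},{"offset":[0.012,0,0.02],"spin":0},{"offset":[0.012,0,0.05],"spin":0},{"offset":[0.012,0,0.09],"spin":0},{"offset":[0.012,0,0.13],"spin":0},{"offset":[0.012,0,0.17],"spin":0}]'
python3 -m crank '[{"offset":[-0.03,0.02,0.02],"spin":0},{"offset":[-0.07,0.02,0.03],"spin":0},{"offset":[-0.11,0.02,0.04],"spin":0},{"offset":[-0.15,0.02,0.05],"spin":0},{"offset":[-0.18,0.02,0.05],"spin":0},{"offset":[-0.2,0.02,0.05],"spin":0},{"offset":[-0.2,0.02,0.05],"spin":0},{"offset":[-0.2,0.02,0.05],"spin":0}]'
python3 - <<'E'
from h import *
t=manip.camera("top");s=manip.camera("scene")
cv2.imwrite("pics/b2.png",cv2.resize(s["pixels"][160:300,280:460,::-1],None,fx=4.2,fy=4.2,interpolation=cv2.INTER_CUBIC))
cv2.imwrite("pics/a2.png",cv2.resize(t["pixels"][105:211,255:377,::-1],None,fx=6,fy=5.6,interpolation=cv2.INTER_CUBIC))
for n in("green","blue","yellow"):
    r=manip.masks_of(t,n+"_lip")
    if r:
        v,u=np.nonzero(r[0]["mask"]);print(n,round(r[0]["conf"],2),"rows",v.min(),v.max(),"front x",np.round(ray(t,u.mean(),v.max()+.5,13),1))
for n in("roll_a","brush","mug","bottle"):print(n,[(np.round(d["location"]).tolist(),round(d["conf"],2)) for d in manip.search_frame(s,n)[:2]])
E
```

```text
clock: 11.13
eef_pos: [566.4, -177.3, 196.9]
eef_rot: [3.14, -0.002, 0.003]
wrist_force: [1.6, 0.4, 0.1]
finger_gap: 0.7
clock: 11.8
eef_pos: [365.9, -157.3, 247.4]
eef_rot: [3.14, -0.002, 0.002]
wrist_force: [0.3, 0.2, 1.0]
finger_gap: 0.2
green 0.95 rows 161 185 front x [622.2  54.7]
blue 0.88 rows 160 182 front x [629.9 -60.6]
yellow 0.92 rows 157 208 front x [ 529.8 -174. ]
roll_a [([390.0, 181.0, 30.0], 0.67), ([764.0, -167.0, 75.0], 0.66)]
brush [([382.0, -142.0, 28.0], 0.87)]
mug [([417.0, 360.0, 62.0], 0.78)]
bottle [([470.0, -390.0, 104.0], 0.88)]
```

View pics/b2.png

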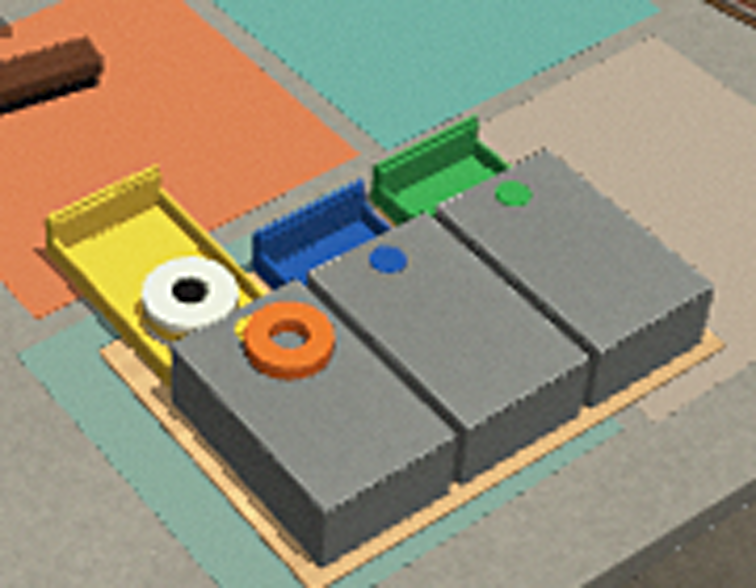

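View pics/a2.png

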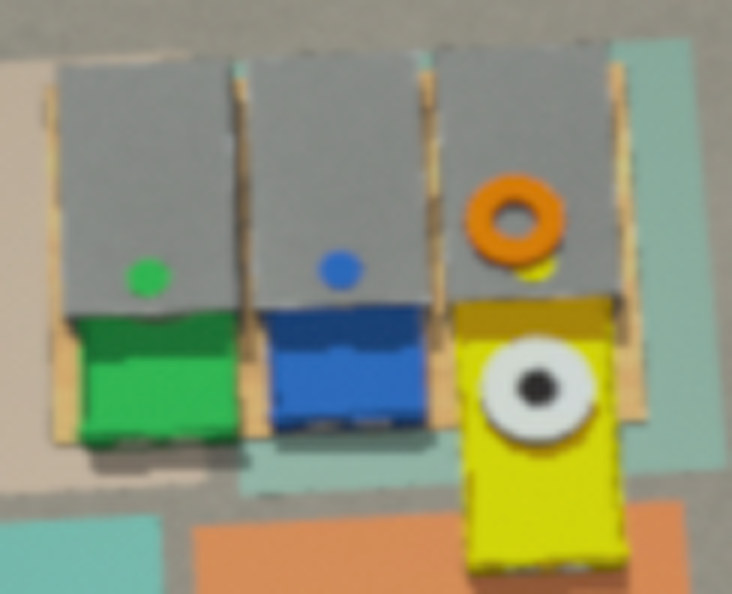

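The yellow tray is out with its roll showing (190,292), the blue is shut (315,225), and the green tray and orange roll haven't moved. I'll do one numeric check of the lips before handing in.

```bash
python3 - <<'E'
from h import *
s=manip.camera("scene");c,n=np.cos(.008),np.sin(.008)
for u,Y,ends in(("g",115,((477,119),(373,165))),("b",0,((363,183),(254,232))),("y",-115,((158,168),(48,215)))):
    m=np.mean([ray(s,280+e[0]/4.2,160+e[1]/4.2,48) for e in ends],0)-np.array([643,-60.7])
    print(u,"drawn out ~",round(-(c*m[0]+n*m[1])-5,1))
print(manip.read_state()["wrist_force"])
E
```

```text
g drawn out ~ 2.4
b drawn out ~ -4.3
y drawn out ~ 95.2
[-1.12305274 -0.88841244 -0.66090226]
```

```bash
python3 -c "
from cell import manip
print(manip.sign_off(), manip.read_state()['clock'])"
```

```text
the job is handed in; nothing more can be done
the job is handed in; nothing more can be done
```

I pushed the blue tray home first, then hooked the shut fingertips behind the yellow lip and drew that tray out to its stop. I left it out, with the gripper lifted clear, and handed the job in. The arm's clock read about 12 s of the 38 s allowed.

- **Blue tray:** it stopped dead under about 27 N, and in the pictures its lip lines up with the housings.
- **Yellow tray:** it stopped hard at about 50 N on the fingertip. The scene camera puts it about 99 mm further out than blue, while the contact positions gave about 97 mm.
- **Camera bias:** the same check read −4 mm for blue and 95 mm for yellow, so it has a bias of about 4 mm. I rely on the hard stops rather than those figures.
- **Green tray and the other things:** I touched none of them. Green reads a few millimetres open, looks the same before and after, and I left it that way. The orange roll, brush, mug and bottle are where they were, within the networks' accuracy. I did not re-measure the white roll, loose case or stack of cases.

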